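# Put the tape measure away in the bench bin with the bifold lid

## Robot

A 6-joint arm with a two-finger parallel gripper is mounted at the origin on a cart in front of the work surface, level with it; the furniture and walls round the work are solid. World frame = base frame: x ahead of the robot, y to its left, z up, the work surface at z = 0. Lengths are in m, angles in rad, forces in N, time in s.
With the tool pointing down it reaches from about 0.3 to 0.75 m from the base axis. Payload 8.5 kg.
Tool frame: the origin (TCP) lies on the mounting face of the last link; the fingertips stand 166 mm ahead of it and the grasp point (between the pads) lies 147 mm ahead of it; z points along the fingers, y is the line along which they close (so a half turn about z gives the same grasp; the last joint's range is limited). The gripper opens to 88 mm and grips with 3 to 60 N. Pads are 18 mm wide; open, the fingers measure 123 mm over their backs; the gripper's body (75 mm by 187 mm) begins 45 mm behind the grasp point.
Start: joints at [-1.495, 0.381, 1.297, -0, 1.464, -0.215], TCP at [0.158, -0.527, 0.405] pointing down, gripper open.
Joint ranges: [-3.11, 3.11], [-0.89, 2.33], [0.22, 2.48], [-1.42, 4.56], [0.17, 2.85], [-2.88, 2.88]. Speed limits (rad/s): [2.39, 2.39, 3.14, 3.14, 3.14, 3.14].

## Interface

Orientations are given as a unit quaternion [x, y, z, w].
In Python, from station import status, vision, ticket gives the robot as it stands. The module is installed in compiled form; this text tells all that it offers.
- The arm moves only by the tool apply_moves, never from a script. Its argument "commands" is a list that holds one entry, the list of rows, each a list of 7 numbers: the shift along the tool's x, y, z in m, then the turn, a rotation vector about the tool's x, y, z in rad, then the opening, from 0 (shut) to 1 (fully open). In form: [[[x, y, z, rx, ry, rz, fingers], ...]]. A call has exactly 8 rows; each row is the pose to reach, as a shift and turn from the pose commanded when the call began, along the tool's axes at that moment; what a row does not reach only later rows make up. A row lasts 1/8 s, in which the tool goes at most 62.5 mm and 10.7 degrees, less where a joint would pass 70% of its speed; a pose out of reach is approached as far as the arm can. A call with a gripper value outside its range is refused whole. The fingers move at their own pace and stop on an object; "newtons" is the grip in N (left out, the last holds). Time passes only in rows, so rows that repeat a pose let the fingers close, or fill a call up. It gives the time, the measured TCP pose, the force, the opening and the grip force at its end, in the units of the state.
- status.get_state(): the state, without advancing time (a new reading comes with each control period).
- vision.snapshot(name): name is "scene" or "top" or "wrist"; returns a dict with "pixels" (480x640x3 uint8, red, green, blue), "fx", "fy", "cx", "cy" (pixels), "R" (3x3) and "t" (3): a world point X has camera coordinates R X + t. Camera axes: x right, y down, z forward; pixel columns grow to the right and rows downward; lengths in m; the calibration is good to about 2 mm. A picture is of the moment at which its call begins. There is no depth.
- ticket.sign_off(): hands the job in; it is judged then, once.
The state is a dict: "clock": time; "qpos": joint angles; "qvel": joint speeds; "effort": joint torques, N m; "tool_pos": TCP position; "orientation": TCP orientation; "contact_force": force on the tool from outside, world axes, zero at the start; "wrist_torque": the same for the moment, N m; "gripper_width": opening from 0.0 (shut) to 1.0 (fully open); "grasp_force": force on a finger pad.
Only numpy, scipy, OpenCV 4.12 (cv2) and the standard library are available. Lean on these libraries where they do the work, as an engineer would, in place of code of your own. Each camera call takes 0.05 s, during which the arm holds its last target. There are 200 camera calls.

## Task

Open the bench bin by the bow handle on its bifold lid, folding both panels back along the tracks until the lid is fully home against its end stop and stays there by itself. Then set the tape measure down inside the bin - set it down, do not drop it - and leave the lid folded open and everything else where it is.

Things in the scene. Friction and masses are not known exactly. Their poses are not given: they have to be found in the camera images.
- bin: Plywood bin fixed to the bench, 220 mm deep (x axis, +x = rear, away from the robot), 180 mm wide (y, +y = left); origin at the centre of its underside, on the bench; turned by up to 0.4 rad about z. The 8 mm side walls rise to 86 mm and carry aluminium tracks inside. Top of the front wall 70 mm, inner floor 5 mm above the bench. The bifold lid lies between the side walls.
- bin_in (a point): Centre of the bin's inner floor; axes as the bin. Room inside: 204 mm in x, 154 mm in y between the tracks, 69 mm high under the shut lid. A sanding block lies at the rear, so the free floor reaches from 102 mm in front of this point to about 20 mm behind it.
- lid_hinge (a point): Middle of the rear panel's fixed hinge axis, which runs along the bin's y: 102 mm behind the bin's centre and 74 mm above the bench. Both panels are 102 mm deep, 150 mm wide and 9 mm thick, tops at 83 mm when shut.
- lid_fold (a point): Middle of the axis that joins the two panels, on their undersides, 102 mm from lid_hinge. It swings up and rearward about lid_hinge. The front panel turns back by twice the rear panel's angle, so that its front edge slides rearward along the tracks, always 74 mm above the bench, and the fold rises between.
- lid_rear (a joint): Angle of the rear panel from level, rad: 0 shut, 1.42 fully folded, against its end stop (panels nearly upright, underside to underside). The hinges are stiff and lightly sprung towards shut: the lid stays wherever it is let go, but gets heavier to move the farther it folds. At the end stop the resistance rises sharply; short of 1.36 it is not fully home.
- bow_handle: Dark steel bow handle on the front panel: round bar 10 mm thick, 100 mm long along the bin's y, 90 mm free between its end legs. Origin in the middle of the bar's axis; z = the front panel's outward normal (up when shut), x = towards the fold. The bar's axis lies 25 mm in front of the fold, 26 mm off the panel's face and 35 mm off the plane of the hinge axes. Lifting takes 7 to 10 N.
- handle_bar (a point): Middle of the handle's bar (as bow_handle). As the panel leans, fingers that reach deep below the bar meet the panel: lean the gripper along with it, or let go part way and push the bar rearward from the front. The bar may turn between the fingers.
- tape_measure: Yellow and black tape measure standing upright, 36 mm wide (x) x 98 mm long (y) x 64 mm high, 0.2 to 0.4 kg; origin on its underside, z up. The 34 mm wide body reaches from 23 mm behind the origin to 49 mm ahead of it along +y (middle at y = +13 mm); grasp it there across x. It starts right of the bin, near or far; the screw box has the other place.
- screw_box: Closed cardboard screw box, 65 x 90 x 43 mm, loose, right of the bin; origin at the centre of its underside. A bystander.
- sanding_block: Black rubber sanding block, 64 (along the bin's x) x 112 x 36 mm, loose on the bin's floor, its centre about 59 mm behind bin_in; origin at the centre of its underside. A bystander, to stay there.
- electrical_tape: Black roll of tape, 60 mm across and 18 mm high, lying loose on the bench right of the bin, near the tape measure and the screw box; origin at the centre of its underside. A bystander.
There are look-alikes about, which are no part of the job. Several things have the shape of the tape_measure; the one meant has the colours described above.

How it is judged:
By the outcome, as a careful person would: the job done as asked, in the order asked, and still so for the second after the job is handed in, with the robot touching nothing.
It also fails if it takes over 72 s, if anything falls off the work surface, if the arm or the gripper's body presses on something with over 40 N, if the wrist force passes 120 N, or if a joint passes its speed limit or range.

## Working session

There is one attempt and no reset: what is moved stays moved. The work goes in short steps, Python scripts to look and compute and a tool call to move; the robot and the scene stay as the last step left them, time stands still between calls to the robot, and variables do not carry over. Pictures are saved under pics/ and viewed, at most 10 in all, crops included, and the job is handed in when it is done.

Besides the shell and the picture viewer there is one more tool, called after "Emit:" as a command line: name --argument value ..., lists and objects as JSON in quotes. apply_moves: Moves the arm, as the interface text tells. Its arguments: {"type":"object","properties":{"commands":{"type":"array"},"newtons":{"type":"number"}},"required":["commands"]}

```bash
mkdir -p pics
cat > h.py <<'E'
import numpy as np, cv2
from scipy.spatial.transform import Rotation as Ro
from station import status, vision, ticket
def snap(n,f=None):
    d=vision.snapshot(n); d={k:(np.array(v) if not np.isscalar(v) else v) for k,v in d.items()}
    if f: cv2.imwrite('pics/'+f,cv2.cvtColor(d['pixels'],cv2.COLOR_RGB2BGR))
    return d
def ray(d,u,v):
    r=d['R'].T@np.array([(u-d['cx'])/d['fx'],(v-d['cy'])/d['fy'],1]); return -d['R'].T@d['t'], r/np.linalg.norm(r)
def onz(d,u,v,z):
    c,r=ray(d,u,v); return c+r*(z-c[2])/r[2]
def px(d,X):
    c=d['R']@np.array(X)+d['t']; return np.array([d['fx']*c[0]/c[2]+d['cx'],d['fy']*c[1]/c[2]+d['cy']])
def pose():
    s=status.get_state(); return np.array(s['tool_pos']),Ro.from_quat(s['orientation'])
def rel(p,R,p1,R1): # shift & rotvec in tool axes
    return R.inv().apply(np.array(p1)-p),(R.inv()*R1).as_rotvec()
E
python3 - <<'E'
from h import *
for n in ["scene","top"]:
    d=snap(n,n+'0.png'); print(n,-d['R'].T@d['t'],d['R'][2],d['fx'])
print(status.get_state())
E
```

```text
scene [ 0.07672815 -1.05034742  0.57470678] [ 0.46371833  0.76250852 -0.4511608 ] 570.6799329444772
top [ 0.3907741  -0.28384438  0.92880875] [ 0.17859127  0.00305206 -0.98391862] 458.78420780706074
{'clock': 0.1, 'qpos': array([-1.49529990e+00,  3.81105938e-01,  1.29813994e+00, -1.72936510e-05,
        1.46359575e+00, -2.15313570e-01]), 'qvel': array([ 3.73941057e-05, -1.04116241e-05, -2.08864399e-03, -3.15749036e-04,
        7.61646947e-04,  3.39727491e-04]), 'effort': array([ 2.36169159e-03, -4.38655615e+01, -2.24912810e+01,  7.14036031e-02,
        3.42329009e-02, -7.98195106e-05]), 'tool_pos': array([ 0.15768644, -0.52686587,  0.40422675]), 'orientation': array([ 9.89446978e-01,  1.44894058e-01,  3.50459166e-05, -6.23563312e-04]), 'contact_force': array([-0.50341662, -0.08409608, -0.24000361]), 'wrist_torque': array([ 0.02188332, -0.00869674, -0.00229636]), 'grasp_force': 0.0, 'gripper_width': 1.0033522428323962}
```

View pics/top0.png

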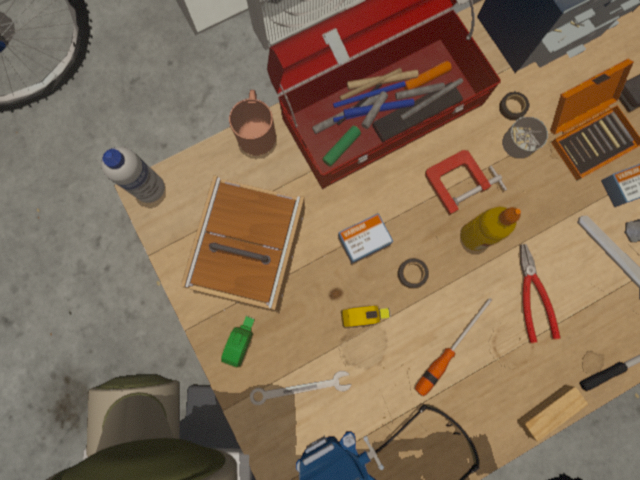

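View pics/scene0.png

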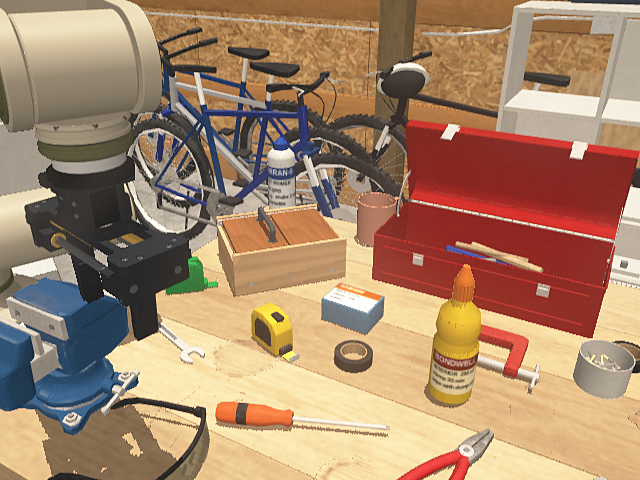

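Candidates for the tape measure: yellow/black at top (363,316) / scene (272,330); green look-alike at top (237,342) / scene (190,275). There are other yellow things (the glue bottle at (488,228)), but I choose (363,316). The bin is at top (245,242), its handle at (240,252), the screw box at (365,238) and the electrical tape at (413,272).

Run:
```python
from h import *
d=snap("top"); im=d['pixels']; hsv=cv2.cvtColor(im,cv2.COLOR_RGB2HSV)
a=cv2.resize(im[165:320,175:315],None,fx=3.8,fy=3.8,interpolation=cv2.INTER_CUBIC)[:590]
b=cv2.resize(im[295:340,335:395],None,fx=4,fy=4,interpolation=cv2.INTER_CUBIC)
o=np.zeros((590,800,3),np.uint8); o[:,:532]=a[:, :532]; o[:180,540:780]=b
cv2.imwrite('pics/crop0.png',cv2.cvtColor(o,cv2.COLOR_RGB2BGR))
# handle bar mask
m=np.zeros((480,640),np.uint8); m[235:270,200:280]=((hsv[...,2]<95)&(hsv[...,1]<110))[235:270,200:280]*255
n,l,st,c=cv2.connectedComponentsWithStats(m); i=1+np.argmax(st[1:,4])
r=cv2.minAreaRect(cv2.findNonZero((l==i).astype(np.uint8))); bp=cv2.boxPoints(r); print('bar',r)
k=sorted(bp.tolist()); e1=np.mean(k[:2],0); e2=np.mean(k[2:],0)
P1,P2=onz(d,*e1,.109),onz(d,*e2,.109); print(P1,P2,np.linalg.norm(P1-P2),(P1+P2)/2, 'yaw',np.arctan2(*(P1-P2)[[1,0]])-np.pi/2)
for u,v in [(217,180),(302,198),(272,307),(187,289)]: print(onz(d,u,v,.086))
# tape
m=np.zeros((480,640),np.uint8); m[295:340,330:400]=((hsv[...,0]>20)&(hsv[...,0]<35)&(hsv[...,1]>190))[295:340,330:400]*255
n,l,st,c=cv2.connectedComponentsWithStats(m); print(st[1:],c[1:])
r=cv2.minAreaRect(cv2.findNonZero(m)); print('tape',r); print([onz(d,*q,.064).round(3) for q in cv2.boxPoints(r)],[onz(d,*q,.0).round(3) for q in cv2.boxPoints(r)])
```

```text
Traceback (most recent call last):
ValueError: could not broadcast input array from shape (589,532,3) into shape (590,532,3)
```

Run:
```python
from h import *
d=snap("top"); im=d['pixels']; hsv=cv2.cvtColor(im,cv2.COLOR_RGB2HSV)
a=cv2.resize(im[165:320,175:315],(532,589),interpolation=cv2.INTER_CUBIC)
b=cv2.resize(im[295:340,335:395],None,fx=4,fy=4,interpolation=cv2.INTER_CUBIC)
o=np.zeros((590,800,3),np.uint8); o[:589,:532]=a; o[:180,540:780]=b
cv2.imwrite('pics/crop0.png',cv2.cvtColor(o,cv2.COLOR_RGB2BGR))
# handle bar mask
m=np.zeros((480,640),np.uint8); m[235:270,200:280]=((hsv[...,2]<95)&(hsv[...,1]<110))[235:270,200:280]*255
n,l,st,c=cv2.connectedComponentsWithStats(m); i=1+np.argmax(st[1:,4])
r=cv2.minAreaRect(cv2.findNonZero((l==i).astype(np.uint8))); bp=cv2.boxPoints(r); print('bar',r)
k=sorted(bp.tolist()); e1=np.mean(k[:2],0); e2=np.mean(k[2:],0)
P1,P2=onz(d,*e1,.109),onz(d,*e2,.109); print(P1,P2,np.linalg.norm(P1-P2),(P1+P2)/2, 'yaw',np.arctan2(*(P1-P2)[[1,0]])-np.pi/2)
for u,v in [(217,180),(302,198),(272,307),(187,289)]: print(onz(d,u,v,.086))
# tape
m=np.zeros((480,640),np.uint8); m[295:340,330:400]=((hsv[...,0]>20)&(hsv[...,0]<35)&(hsv[...,1]>190))[295:340,330:400]*255
n,l,st,c=cv2.connectedComponentsWithStats(m); print(st[1:],c[1:])
r=cv2.minAreaRect(cv2.findNonZero(m)); print('tape',r); print([onz(d,*q,.064).round(3) for q in cv2.boxPoints(r)],[onz(d,*q,.0).round(3) for q in cv2.boxPoints(r)])
```

```text
bar ((238.96627807617188, 252.64605712890625), (61.83637237548828, 8.469708442687988), 12.994616508483887)
[ 0.52810686 -0.081021    0.109     ] [ 0.50540525 -0.19133592  0.109     ] 0.11262657448121567 [ 0.51675605 -0.13617846  0.109     ] yaw -0.20295577505508677
[ 0.65975962 -0.08228943  0.086     ]
[ 0.62823417 -0.24600468  0.086     ]
[ 0.42173511 -0.19789016  0.086     ]
[ 0.45053291 -0.04079548  0.086     ]
[[342 306  38  21 586]
 [380 309   9   9  57]] [[359.04266212 316.06996587]
 [384.26315789 312.96491228]]
tape ((365.03082275390625, 315.24615478515625), (18.357139587402344, 46.38899230957031), 82.87498474121094)
[array([ 0.422, -0.324,  0.064]), array([ 0.435, -0.41 ,  0.064]), array([ 0.401, -0.414,  0.064]), array([ 0.389, -0.329,  0.064])] [array([ 0.424, -0.327,  0.   ]), array([ 0.438, -0.42 ,  0.   ]), array([ 0.402, -0.424,  0.   ]), array([ 0.389, -0.332,  0.   ])]
```

View pics/crop0.png

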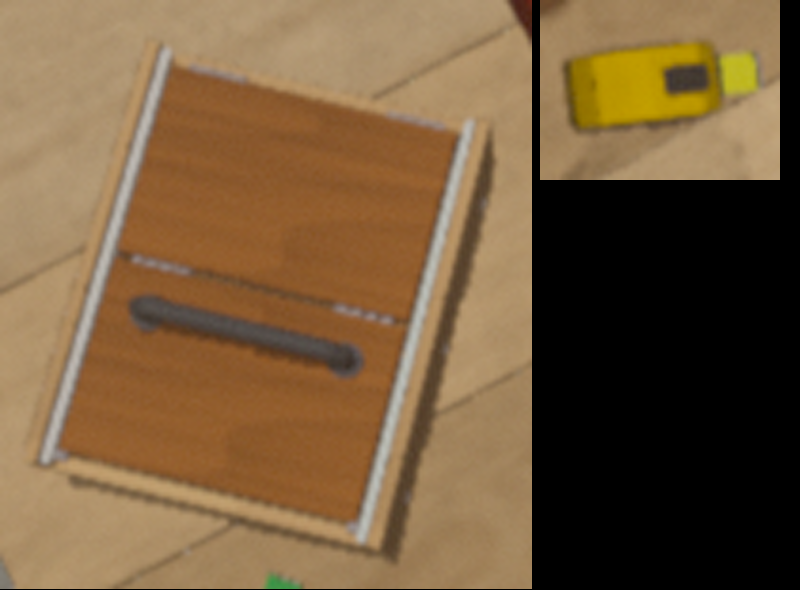

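The crop shows the shut bin with its dark bar (crop (245,335) = top (239,252)), and the yellow/black tape measure with its tongue pointing right. The bar height, bin centre and corner sizes agree with each other.

```bash
cat >> h.py <<'E'
def down(ya): # tool z down, tool y at world angle ya
    y=np.array([np.cos(ya),np.sin(ya),0]); z=np.array([0,0,-1.]); return Ro.from_matrix(np.c_[np.cross(y,z),y,z])
def go(p1,R1):
    p,R=pose(); s,r=rel(p,R,p1,R1); print('shift',s.round(4),'rot',r.round(4)); return s,r
E
python3 -c "
from h import *
go([.517,-.136,.37],down(-.205))"
```

```text
shift [ 0.4563 -0.2715  0.0347] rot [-6.0000e-04 -6.0000e-04 -1.0751e+00]
```

Emit:
apply_moves --commands '[[[0.05,-0.03,0.004,0,0,-0.12,1],[0.1,-0.06,0.008,0,0,-0.24,1],[0.15,-0.09,0.011,0,0,-0.36,1],[0.2,-0.12,0.015,0,0,-0.48,1],[0.25,-0.15,0.019,0,0,-0.6,1],[0.3,-0.18,0.023,0,0,-0.72,1],[0.35,-0.21,0.027,0,0,-0.84,1],[0.4,-0.238,0.03,0,0,-0.95,1]]]' --newtons 40

```text
clock: 1.2
tool_pos: [0.4737, -0.1825, 0.3746]
orientation: [0.813, 0.583, -0.0, 0.0]
contact_force: [-0.3, -1.4, -0.1]
gripper_width: 0.999
grasp_force: 0.0
```

```bash
python3 -c "
from h import *
go([.517,-.136,.37],down(-.205))"
```

```text
shift [0.058  0.0261 0.0046] rot [-0.000e+00  1.000e-04 -1.212e-01]
```

Emit:
apply_moves --commands '[[[0.02,0.009,0.001,0,0,-0.04,1],[0.04,0.018,0.003,0,0,-0.08,1],[0.058,0.026,0.005,0,0,-0.121,1],[0.058,0.026,0.005,0,0,-0.121,1],[0.058,0.026,0.005,0,0,-0.121,1],[0.058,0.026,0.005,0,0,-0.121,1],[0.058,0.026,0.005,0,0,-0.121,1],[0.058,0.026,0.005,0,0,-0.121,1]]]'

```text
clock: 2.2
tool_pos: [0.5159, -0.138, 0.3698]
orientation: [0.777, 0.629, 0.0, 0.0]
contact_force: [-0.0, 0.3, 1.3]
gripper_width: 0.998
grasp_force: 0.0
```

```bash
python3 -c "
from h import *
d=snap('wrist','w1.png'); print(pose()[0], px(d,[.517,-.136,.109]), -d['R'].T@d['t'],d['R'][2])
for s in (-.05,.05): print(px(d,[.517+.2036*s,-.136+.979*s,.109]))
go([.517,-.136,.37],down(-.205))"
```

```text
[ 0.51594461 -0.13793582  0.36979643] [324.30953657 237.02210108] [ 0.53196171 -0.05787959  0.34940606] [-0.06516836 -0.30653242 -0.94962675]
[324.48393406 301.17070788]
[324.11213342 164.41132174]
shift [ 0.0021  0.0006 -0.0002] rot [ 0.      0.     -0.0044]
```

View pics/w1.png

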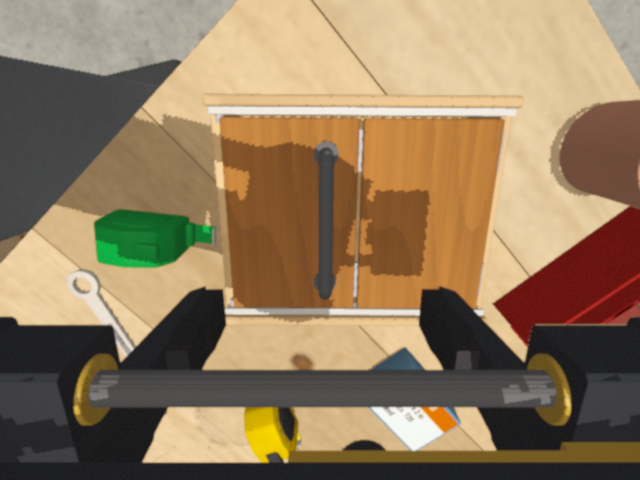

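The wrist view shows the bar vertical, from (325,148) to (324,297). It lines up in column with the prediction (324), but its middle row is about 222 where 233 was predicted.

```bash
python3 -c "
from h import *
d=snap('wrist'); g=cv2.cvtColor(d['pixels'],cv2.COLOR_RGB2HSV)
for r in (170,200,230,260): 
  x=np.where(g[r,305:345,2]<85)[0]+305; print(r,x.min(),x.max(), onz(d,(x.min()+x.max())/2,r,.109).round(4))
print('ends',onz(d,325,148,.109),onz(d,324,297,.109))
print('wall tops',onz(d,360,97,.086),onz(d,360,311,.086))
"
```

```text
170 319 332 [ 0.5273 -0.0907  0.109 ]
200 319 332 [ 0.5232 -0.1104  0.109 ]
230 319 332 [ 0.5189 -0.1311  0.109 ]
260 319 331 [ 0.514  -0.1529  0.109 ]
ends [ 0.52992096 -0.07686605  0.109     ] [ 0.50722039 -0.1814327   0.109     ]
wall tops [ 0.55982527 -0.05067506  0.086     ] [ 0.5310379  -0.21187774  0.086     ]
```

```bash
python3 -c "
from h import *
go([.5192,-.130,.266],down(-.21))"
```

```text
shift [0.0083 0.0015 0.1038] rot [ 0.     -0.      0.0008]
```

Emit:
apply_moves --commands '[[[0.008,0.001,0.02,0,0,0,0.5],[0.008,0.001,0.045,0,0,0,0.5],[0.008,0.0015,0.07,0,0,0,0.5],[0.008,0.0015,0.09,0,0,0,0.4],[0.008,0.0015,0.104,0,0,0,0.4],[0.008,0.0015,0.104,0,0,0,0.2],[0.008,0.0015,0.104,0,0,0,0],[0.008,0.0015,0.104,0,0,0,0]]]' --newtons 40

```text
clock: 3.3
tool_pos: [0.5193, -0.1303, 0.2665]
orientation: [0.777, 0.629, 0.0, 0.001]
contact_force: [5.7, -1.5, -0.8]
gripper_width: 0.118
grasp_force: 3.9
```

Emit:
apply_moves --commands '[[[0,0,0,0,0,0,0],[0,0,0,0,0,0,0],[0,0,0,0,0,0,0],[0,0,0,0,0,0,0],[0,0,0,0,0,0,0],[0,0,0,0,0,0,0],[0,0,0,0,0,0,0],[0,0,0,0,0,0,0]]]'

```text
clock: 4.3
tool_pos: [0.5196, -0.1304, 0.2664]
orientation: [0.777, 0.629, 0.001, 0.001]
contact_force: [5.1, 0.1, 5.6]
gripper_width: 0.102
grasp_force: 40.0
```

```bash
python3 -c "
from h import *
p,R=pose(); print(p)
for t in np.linspace(0,1.5,16):
  c,s=np.cos(t),np.sin(t); x=-.127*c-.035*s; z=.077*s+.035*c; print(round(t,2),round(x+.127,4),round(z-.035,4))
"
```

```text
[ 0.51955581 -0.13037285  0.26638205]
0.0 0.0 0.0
0.1 -0.0029 0.0075
0.2 -0.0044 0.0146
0.3 -0.0047 0.0212
0.4 -0.0036 0.0272
0.5 -0.0012 0.0326
0.6 0.0024 0.0374
0.7 0.0073 0.0414
0.8 0.0134 0.0446
0.9 0.0206 0.0471
1.0 0.0289 0.0487
1.1 0.0382 0.0495
1.2 0.0484 0.0494
1.3 0.0593 0.0486
1.4 0.0709 0.0468
1.5 0.0831 0.0443
```

Emit:
apply_moves --commands '[[[0,-0.003,-0.0075,0,0,0,0],[0,-0.0044,-0.0146,0,0,0,0],[0,-0.0047,-0.021,0,0,0,0],[0,-0.0036,-0.027,0,0,0,0],[0,-0.0012,-0.0325,0,0,0,0],[0,0.0024,-0.0375,0,0,0,0],[0,0.0073,-0.0415,0,0,0,0],[0,0.0073,-0.0415,0,0,0,0]]]'

```text
clock: 5.3
tool_pos: [0.5246, -0.1313, 0.3059]
orientation: [0.777, 0.63, -0.003, -0.004]
contact_force: [-11.7, 0.1, -6.1]
gripper_width: 0.098
grasp_force: 40.0
```

```bash
python3 -c "
from h import *
d=snap('scene','s1.png'); print(status.get_state()['contact_force'])
im=cv2.imread('pics/s1.png')[100:320,120:420]; cv2.imwrite('pics/s1c.png',cv2.resize(im,None,fx=2,fy=2))
p,R=pose();print(p-[.5196,-.1304,.2664])"
```

```text
[-12.54770034  -0.1236202   -6.14414028]
[ 0.0049193  -0.00085016  0.03947076]
```

View pics/s1c.png

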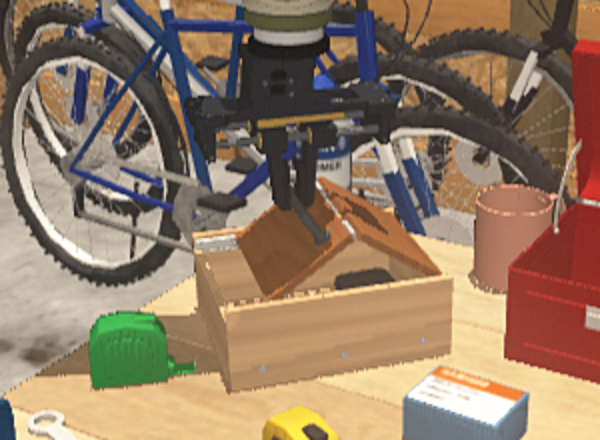

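The lid is folding as planned: the bar is held at crop (315,235) and the fold is rising at (335,190). I continue along the arc.

Emit:
apply_moves --commands '[[[0,0.006,-0.0032,0,0,0,0],[0,0.0133,-0.0057,0,0,0,0],[0,0.0216,-0.0073,0,0,0,0],[0,0.031,-0.008,0,0,0,0],[0,0.041,-0.008,0,0,0,0],[0,0.052,-0.0072,0,0,0,0],[0,0.06,-0.006,0,0,0,0],[0,0.06,-0.006,0,0,0,0]]]'

```text
clock: 6.35
tool_pos: [0.5845, -0.1443, 0.3126]
orientation: [0.777, 0.629, -0.001, -0.002]
contact_force: [-3.3, -1.9, -6.2]
gripper_width: 0.102
grasp_force: 40.0
```

```bash
python3 -c "
from h import *
s=status.get_state(); print(s['contact_force'],s['wrist_torque'])
p,R=pose();v=p-[.5196,-.1304,.2664];print(Ro.from_euler('z',.21).apply(v),(R.as_matrix()).round(3))"
```

```text
[-3.32413524 -1.91964537 -6.24704221] [-3.18702361e-01  3.41611179e-01  1.38830095e-04]
[ 6.64142088e-02 -4.87238851e-05  4.61714149e-02] [[ 0.208  0.978 -0.004]
 [ 0.978 -0.208  0.001]
 [-0.    -0.005 -1.   ]]
```

Emit:
apply_moves --commands '[[[0,0.002,0.0002,0,0,0,0],[0,0.004,0.0005,0,0,0,0],[0,0.006,0.0008,0,0,0,0],[0,0.007,0.001,0,0,0,0],[0,0.008,0.001,0,0,0,0],[0,0.009,0.001,0,0,0,0],[0,0.01,0.001,0,0,0,0],[0,0.01,0.001,0,0,0,0]]]'

```text
clock: 7.35
tool_pos: [0.5933, -0.1462, 0.3109]
orientation: [0.777, 0.629, -0.003, -0.004]
contact_force: [-11.6, -0.9, -6.9]
gripper_width: 0.097
grasp_force: 40.0
```

```bash
python3 -c "
from h import *
s=status.get_state(); print(s['contact_force'],s['wrist_torque'])
p,R=pose();v=p-[.5196,-.1304,.2664];print(Ro.from_euler('z',.21).apply(v))"
```

```text
[-11.62147625  -0.90972497  -6.93107688] [-0.2885629   1.46776868  0.01963093]
[ 7.54014589e-02 -7.66171983e-05  4.44577102e-02]
```

Emit:
apply_moves --commands '[[[0,0.001,0,0,0,0,0],[0,0.002,0,0,0,0,0],[0,0.003,0,0,0,0,0],[0,0.004,0,0,0,0,0],[0,0.005,0,0,0,0,0],[0,0.005,0,0,0,0,0],[0,0.005,0,0,0,0,0],[0,0.005,0,0,0,0,0]]]'

```text
clock: 8.35
tool_pos: [0.5959, -0.1467, 0.3104]
orientation: [0.777, 0.629, -0.007, -0.008]
contact_force: [-33.7, 1.6, 2.3]
gripper_width: 0.098
grasp_force: 40.0
```

```bash
python3 -c "
from h import *
s=status.get_state(); print(s['contact_force'],s['wrist_torque'])
p,R=pose();v=p-[.5196,-.1304,.2664];print(Ro.from_euler('z',.21).apply(v))
go([.599,-.1475,.311],down(-.21))"
```

```text
[-33.67383854   1.5900277    2.28630769] [ 0.16552609  4.91482094 -0.03656162]
[ 7.79727968e-02 -3.53733092e-05  4.39790422e-02]
shift [-0.0001  0.0032 -0.0007] rot [-0.0209 -0.0002  0.001 ]
```

The force rises sharply (34 N), so the lid is against the end stop. I let go with a small opening and lift straight off.

Emit:
apply_moves --commands '[[[0,0,0,0,0,0,0.18],[0,-0.003,0,0,0,0,0.18],[0,-0.005,0,0,0,0,0.2],[0,-0.005,0,0,0,0,0.2],[0,-0.005,-0.01,0,0,0,0.2],[0,-0.005,-0.03,0,0,0,0.2],[0,-0.005,-0.06,0,0,0,0.2],[0,-0.005,-0.09,0,0,0,0.2]]]'

```text
clock: 9.35
tool_pos: [0.5948, -0.1462, 0.4042]
orientation: [0.777, 0.63, 0.0, 0.001]
contact_force: [0.4, -0.5, 0.4]
gripper_width: 0.197
grasp_force: 0.0
```

```bash
python3 -c "
from h import *
d=snap('scene','s2.png'); print(status.get_state()['contact_force'])
im=cv2.imread('pics/s2.png')[150:400,150:450]; cv2.imwrite('pics/s2c.png',cv2.resize(im,None,fx=2,fy=2))
e=np.array([.978,-.2085]);h=np.array([.6432,-.1565]);w=np.array([.2085,.978])
for t in (1.36,1.42):
  c,s=np.cos(t),np.sin(t)
  q=h+e*(-.127*c-.035*s); print(t,[px(d,[*(q+k*w),.074+.077*s+.035*c]) for k in (-.05,.05)])
  q=h-e*(.102*c); print('fold',px(d,[*(q-.075*w),.074+.102*s]))
# tape in world, from scene+top
m=cv2.cvtColor(d['pixels'],cv2.COLOR_RGB2HSV)
"
```

```text
[-0.98086036 -0.19426274  3.71587063]
1.36 [array([305.27611917, 200.64818682]), array([289.89305378, 182.44796069])]
fold [329.70879165 194.41887055]
1.42 [array([308.86844928, 200.78098824]), array([293.25963709, 182.61275552])]
fold [332.76440711 193.4712536 ]
```

View pics/s2c.png

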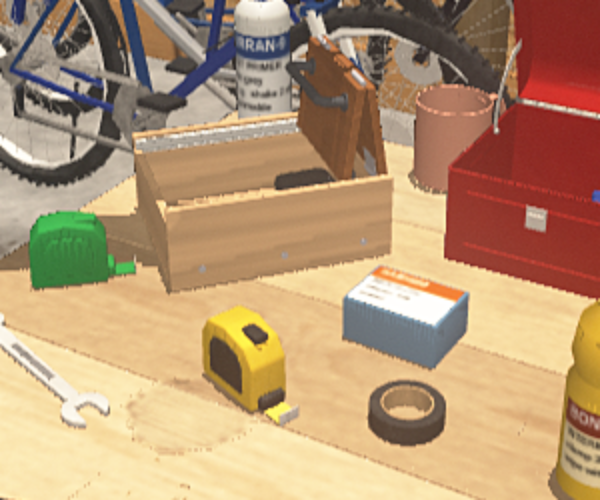

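The lid stands folded at crop (340,105), with the bar ends at about (290,68) and (325,102), which is at or past the prediction for 1.42 rad, and it stays there untouched. Next is the tape measure.

```bash
python3 -c "
from h import *
d=snap('top')
b=onz(d,359,316,.05); print(b); go([b[0],b[1],.36],down(.15))"
```

```text
[ 0.4102787  -0.35946041  0.05      ]
shift [-0.2468 -0.1367  0.0458] rot [ 0.0072  0.0029 -0.3588]
```

Emit:
apply_moves --commands '[[[-0.04,-0.022,0,0,0,-0.05,1],[-0.08,-0.044,0,0,0,-0.1,1],[-0.12,-0.067,0.01,0,0,-0.16,1],[-0.16,-0.09,0.02,0,0,-0.22,1],[-0.2,-0.11,0.03,0,0,-0.29,1],[-0.235,-0.13,0.04,0,0,-0.34,1],[-0.247,-0.137,0.046,0,0,-0.359,1],[-0.247,-0.137,0.046,0,0,-0.359,1]]]'

```text
clock: 10.45
tool_pos: [0.409, -0.36, 0.3555]
orientation: [0.653, 0.757, 0.0, -0.001]
contact_force: [-0.1, -0.4, -0.3]
gripper_width: 1.003
grasp_force: 0.0
```

```bash
python3 -c "
from h import *
d=snap('wrist','w2.png'); print(pose()[0])
print(px(d,[.41,-.36,.064]))
hsv=cv2.cvtColor(d['pixels'],cv2.COLOR_RGB2HSV)
m=((hsv[...,0]>18)&(hsv[...,0]<35)&(hsv[...,1]>170)&(hsv[...,2]>80)).astype(np.uint8)
n,l,st,c=cv2.connectedComponentsWithStats(m)
for i in range(1,n):
  if st[i,4]>150: print(st[i],c[i])
"
```

```text
[ 0.40954072 -0.35944584  0.3559722 ]
[324.59951863 228.32298917]
[ 302  174   44   97 3482] [323.54078116 216.69816198]
[  74  355   43   70 1242] [ 90.08776167 389.81723027]
[ 528  355   43   70 1235] [553.93117409 389.89959514]
[ 289  408  351   54 6345] [473.37399527 447.19574468]
```

View pics/w2.png

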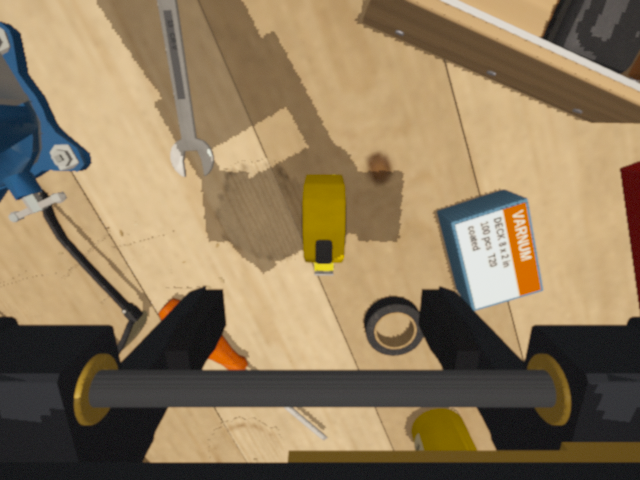

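The tape measure body spans columns 302–346 and rows 174–262, centred and aligned with the fingers. The screw box (490,250) and the roll (393,325) are clear of the fingers.

```bash
python3 -c "
from h import *
d=snap('wrist')
a=onz(d,324,179,.06);b=onz(d,324,262,.06);print(a,b,np.linalg.norm(a-b),onz(d,303,220,.06),onz(d,345,220,.06), onz(d,393,325,.018))
m=(a+b)/2; print(m); go([m[0],m[1],.197],down(.15))"
```

```text
[ 0.40458628 -0.32233821  0.06      ] [ 0.41476225 -0.38942203  0.06      ] 0.06785123072791543 [ 0.39309048 -0.35668447  0.06      ] [ 0.42575806 -0.35178376  0.06      ] [ 0.49595196 -0.4632015   0.018     ]
[ 0.40967427 -0.35588012  0.06      ]
shift [0.0032 0.0003 0.1592] rot [ 0.0001 -0.0002 -0.0002]
```

Emit:
apply_moves --commands '[[[0.003,0,0.04,0,0,0,1],[0.003,0,0.08,0,0,0,1],[0.003,0,0.115,0,0,0,1],[0.003,0,0.14,0,0,0,1],[0.003,0,0.155,0,0,0,1],[0.003,0,0.159,0,0,0,1],[0.003,0,0.159,0,0,0,0.6],[0.003,0,0.159,0,0,0,0.3]]]' --newtons 40

```text
clock: 11.55
tool_pos: [0.4093, -0.3566, 0.1981]
orientation: [0.652, 0.758, -0.0, 0.001]
contact_force: [0.5, 1.2, 0.4]
gripper_width: 0.795
grasp_force: 0.0
```

Emit:
apply_moves --commands '[[[0,0,0,0,0,0,0.2],[0,0,0,0,0,0,0.2],[0,0,0,0,0,0,0.2],[0,0,0,0,0,0,0.2],[0,0,0,0,0,0,0.2],[0,0,-0.01,0,0,0,0.2],[0,0,-0.03,0,0,0,0.2],[0,0,-0.05,0,0,0,0.2]]]'

```text
clock: 12.55
tool_pos: [0.409, -0.3564, 0.2481]
orientation: [0.652, 0.758, 0.0, -0.0]
contact_force: [-1.4, -1.1, -2.0]
gripper_width: 0.38
grasp_force: 39.8
```

```bash
python3 -c "
from h import *
print(status.get_state()['contact_force'])
e=np.array([.978,-.2085]); c=np.array([.5435,-.135])-.054*e; print(c)
go([c[0],c[1],.37],down(-.21+np.pi/2))"
```

```text
[-1.39821187 -1.09875473 -1.9502347 ]
[ 0.490688 -0.123741]
shift [ 0.2179  0.1155 -0.1218] rot [ 0.0000e+00 -5.0000e-04 -1.2107e+00]
```

Emit:
apply_moves --commands '[[[0,0,-0.05,0,0,0,0.2],[0.01,0.005,-0.1,0,0,-0.1,0.2],[0.045,0.024,-0.122,0,0,-0.28,0.2],[0.08,0.042,-0.122,0,0,-0.46,0.2],[0.115,0.061,-0.122,0,0,-0.64,0.2],[0.15,0.08,-0.122,0,0,-0.82,0.2],[0.185,0.098,-0.122,0,0,-1.0,0.2],[0.21,0.111,-0.122,0,0,-1.15,0.2]]]'

```text
clock: 13.55
tool_pos: [0.4875, -0.1306, 0.3697]
orientation: [0.132, 0.991, 0.0, -0.0]
contact_force: [0.1, -0.3, -1.8]
gripper_width: 0.387
grasp_force: 39.8
```

```bash
python3 -c "
from h import *
go([.4907,-.1237,.30],down(-.21+np.pi/2))"
```

```text
shift [-0.0013  0.0075  0.0697] rot [ 0.0002 -0.0002 -0.0546]
```

Emit:
apply_moves --commands '[[[-0.001,0.004,0,0,0,-0.03,0.2],[-0.001,0.0075,0.01,0,0,-0.055,0.2],[-0.001,0.0075,0.03,0,0,-0.055,0.2],[-0.001,0.0075,0.05,0,0,-0.055,0.2],[-0.001,0.0075,0.065,0,0,-0.055,0.2],[-0.001,0.0075,0.07,0,0,-0.055,0.2],[-0.001,0.0075,0.07,0,0,-0.055,0.2],[-0.001,0.0075,0.07,0,0,-0.055,0.2]]]'

```text
clock: 14.55
tool_pos: [0.4905, -0.1256, 0.2998]
orientation: [0.108, 0.994, -0.0, 0.0]
contact_force: [-0.4, -0.1, -2.1]
gripper_width: 0.382
grasp_force: 39.8
```

```bash
python3 -c "
from h import *
d=snap('wrist'); e=snap('scene')
a=cv2.resize(d['pixels'],(400,300)); b=e['pixels'][100:325,150:450]; b=cv2.resize(b,(400,300))
cv2.imwrite('pics/s3.png',cv2.cvtColor(np.hstack([a,b]),cv2.COLOR_RGB2BGR))
go([.4907,-.1237,.203],down(-.21+np.pi/2)); print(status.get_state()['contact_force'])"
```

```text
shift [0.0002 0.0018 0.0967] rot [-0.0003  0.001  -0.006 ]
[ 0.65528259 -0.36130613 -2.46089443]
```

View pics/s3.png

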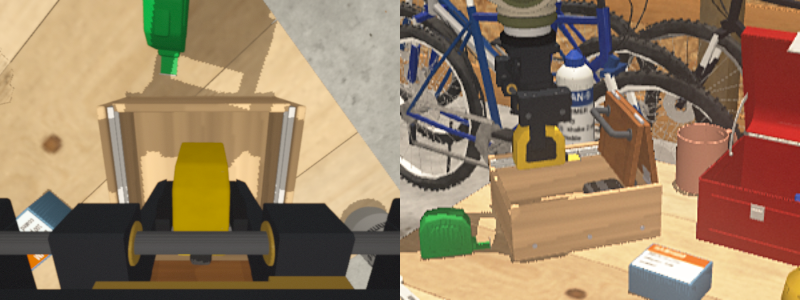

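The tape measure hangs centred between the tracks (wrist view (200,190)), inside the front wall at (200,100), and the lid is still folded. I lower it gently.

Emit:
apply_moves --commands '[[[0,0.002,0.02,0,0,-0.006,0.2],[0,0.002,0.04,0,0,-0.006,0.2],[0,0.002,0.06,0,0,-0.006,0.2],[0,0.002,0.075,0,0,-0.006,0.2],[0,0.002,0.085,0,0,-0.006,0.2],[0,0.002,0.091,0,0,-0.006,0.2],[0,0.002,0.094,0,0,-0.006,0.2],[0,0.002,0.094,0,0,-0.006,0.2]]]'

```text
clock: 15.65
tool_pos: [0.4909, -0.1234, 0.2054]
orientation: [0.105, 0.995, -0.0, 0.0]
contact_force: [-0.3, -0.4, -3.0]
gripper_width: 0.382
grasp_force: 39.8
```

Emit:
apply_moves --commands '[[[0,0,0.0005,0,0,0,0.2],[0,0,0.001,0,0,0,0.2],[0,0,0.0015,0,0,0,0.2],[0,0,0.002,0,0,0,0.2],[0,0,0.0025,0,0,0,0.2],[0,0,0.003,0,0,0,0.2],[0,0,0.003,0,0,0,0.2],[0,0,0.003,0,0,0,0.2]]]'

```text
clock: 16.65
tool_pos: [0.4908, -0.1233, 0.2023]
orientation: [0.105, 0.995, -0.0, 0.0]
contact_force: [-0.3, 0.4, -1.2]
gripper_width: 0.381
grasp_force: 39.8
```

Emit:
apply_moves --commands '[[[0,0,0.0003,0,0,0,0.2],[0,0,0.0006,0,0,0,0.2],[0,0,0.0009,0,0,0,0.2],[0,0,0.0012,0,0,0,0.2],[0,0,0.0012,0,0,0,0.2],[0,0,0.0012,0,0,0,0.2],[0,0,0.0012,0,0,0,0.2],[0,0,0.0012,0,0,0,0.2]]]'

```text
clock: 17.65
tool_pos: [0.4907, -0.1233, 0.2022]
orientation: [0.105, 0.995, -0.0, 0.0]
contact_force: [-5.1, 1.9, 14.5]
gripper_width: 0.379
grasp_force: 39.8
```

It is on the floor (14 N up). I release and lift.

Emit:
apply_moves --commands '[[[0,0,-0.001,0,0,0,0.5],[0,0,-0.001,0,0,0,0.6],[0,0,-0.001,0,0,0,0.7],[0,0,-0.001,0,0,0,0.7],[0,0,-0.01,0,0,0,0.7],[0,0,-0.03,0,0,0,0.7],[0,0,-0.06,0,0,0,0.7],[0,0,-0.09,0,0,0,0.7]]]'

```text
clock: 18.65
tool_pos: [0.4907, -0.1233, 0.2925]
orientation: [0.105, 0.995, -0.0, 0.0]
contact_force: [-0.1, 0.1, 0.2]
gripper_width: 0.705
grasp_force: 0.0
```

Emit:
apply_moves --commands '[[[0,0,-0.05,0,0,0,0.7],[0,0,-0.1,0,0,0,0.7],[0,0,-0.14,0,0,0,0.7],[-0.04,0,-0.16,0,0,0,0.7],[-0.08,0,-0.16,0,0,0,0.7],[-0.11,0,-0.16,0,0,0,0.7],[-0.11,0,-0.16,0,0,0,0.7],[-0.11,0,-0.16,0,0,0,0.7]]]'

```text
clock: 19.65
tool_pos: [0.5978, -0.146, 0.4513]
orientation: [0.105, 0.995, 0.0, -0.0]
contact_force: [-0.7, -0.4, -0.2]
gripper_width: 0.697
grasp_force: 0.0
```

```bash
python3 -c "
from h import *
print(pose()[0])
d=snap('top'); e=snap('scene')
a=cv2.resize(d['pixels'][150:350,160:430],(400,296)); b=cv2.resize(e['pixels'][100:400,150:450],(400,296))
cv2.imwrite('pics/s4.png',cv2.cvtColor(np.hstack([a,b]),cv2.COLOR_RGB2BGR))"
```

```text
[ 0.59778979 -0.14602479  0.45133738]
```

View pics/s4.png

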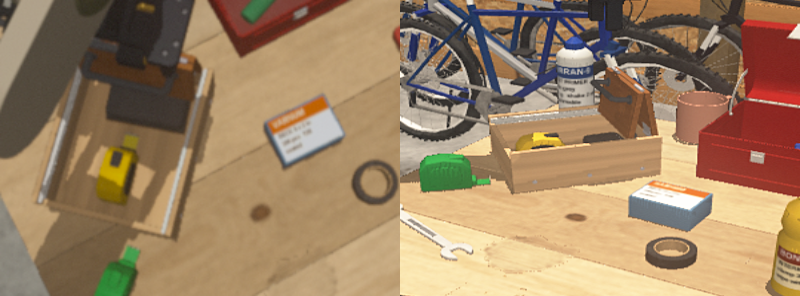

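The tape measure stands upright on the bin floor at (118,172) in the top crop. The lid is folded and untouched, and the sanding block, screw box and roll have not moved.

```bash
python3 -c "
from station import ticket
print(ticket.sign_off())"
```

```text
the job is handed in; nothing more can be done
None
```

The job is handed in at about 20 s on the robot's clock: the lid was folded back against its end stop and stayed open when released, the tape measure was set down upright on the bin floor, and nothing else moved in the last pictures.

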